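# Put the clothes peg away in the child-locked drawer

## Task

The drawer of the low unit on the microwave cart stands ajar, held by its child-safety catch: press the yellow catch down through the gap behind the drawer front and, keeping it pressed, pull the drawer well open. Lay the red clothes peg in the drawer and let go of it, then push the drawer fully home so that the catch clicks up again. Leave the cups, the salt pig and the whisk where they are.

Things in the scene. Friction and masses are not known exactly. Their poses are not given: they have to be found in the camera images.
- unit: Low drawer unit fixed on the cart top: white sides, brushed aluminium top, 260 deep (its x) by 300 wide (its y) by 100 high. Origin: centre of its underside, on the cart top. Its -x side is the open front, towards the robot, at its x = -130; the drawer slides out along its -x. The front edge of its top panel (12 thick, z 88 to 100) is at x = -130.
- drawer (a joint): How far the drawer is out, in m: 0 home, stop at 0.16; starts at 0.030 to 0.037. The catch holds it at 0.038 unless pressed. The gap between the back of the drawer front and the front edge of the unit's top is this wide. 1.5 N friction; stays where left. On closing, the catch's sloped tooth rides under its keeper by itself from 0.068 to 0.038 out (push of about 8 N); push on to 0.
- drawer_front_top (a point): Centre of the top edge of the drawer front: a wooden panel 15 thick (unit's x; this point is mid-thickness), 300 wide (y), from 6 to 100 above the cart top. A steel bar handle, 80 long along y, sits 35 in front of the panel's front face at its middle, 50 above the cart top; the rest of that face is plain. Axes as the unit's.
- drawer_floor (a point): Centre of the upper face of the drawer's inner floor, 15 above the cart top; moves with the drawer. Axes as the unit's. The inside is 214 long (x) by 248 wide (y); its sides and back stand 50 above the floor. The back of the drawer front is at x = -107 from here.
- catch_pad (a point): Middle of the top of the yellow catch's press pad, behind the drawer front: 75 above the cart top when up (25 below the top edge), 75 to +y of the drawer's middle. Pad 38 long in x (from the back of the drawer front, 19 before this point), 44 wide; the catch is 6 thick, reaches 70 behind the front, moves with the drawer. A keeper under the front edge of the unit's top stops its tooth.
- catch (a joint): How far the catch is pressed straight down, in m: 0 up (sprung), stop at 0.014. The drawer is free once it is pressed 0.011 or more. The spring pushes back with 1.5 N at the top to 5 N at the bottom.
- peg_center (a point): Centre (half-way up) of the red plastic clothes peg lying on its side on the cart top: 74 long (its x), 12 high (z), about 14 wide across its middle (y), 11 to 17 at its ends; 16 to 30 g.
- baking_cup: Blue silicone baking cup standing on the unit's top, 68 across the rim, 34 high. Origin: centre of its underside. Leave alone.
- custard_cup: Greenish glass custard cup standing on the unit's top, 74 across the rim, 48 high. Origin: centre of its underside. Leave alone.
- salt_pig: White ceramic salt pig on the cart top, 100 across, 117 high. Origin: centre of its underside. Leave alone.
- whisk: Steel whisk lying on the cart top, 270 long (its x, from -85 to 185), 52 across its wires. Origin: on the cart top under the middle of its handle. Leave alone.
There are look-alikes about, which are no part of the job. What is shaped like the part that bears peg_center but black or orange is not meant.

How it is judged:
By the outcome, as a careful person would: the job done as asked, in the order asked, and still so for the second after the job is handed in, with the robot touching nothing.
It also fails if it takes over 64 s, if anything falls off the work surface, if the arm or the gripper's body presses on something with over 40 N, if the wrist force passes 120 N, or if a joint passes its speed limit or range.

## Robot

A 6-joint arm with a two-finger parallel gripper is mounted at the origin on the work surface. World frame = base frame: x ahead of the robot, y to its left, z up, the work surface at z = 0. Lengths are in m, angles in rad, forces in N, time in s.
With the tool pointing down it reaches from about 0.3 to 0.75 m from the base axis. Payload 8.5 kg.
Tool frame: the origin (TCP) lies on the centre line of the jaws, within the pads' length; the fingertips stand 14 mm ahead of it and the grasp point (between the pads) lies 5 mm behind it; z points along the fingers, y is the direction in which the jaws open and shut (so a half turn about z gives the same grasp; the last joint's range is limited). The gripper opens to 85 mm and grips with 20 to 120 N. Pads are 22 mm wide; open, the fingers measure 114 mm over their backs; the gripper's body (76 mm by 85 mm) begins 54 mm behind the grasp point. The pads swing forward as they close: fully open they stand 13 mm farther back than shut.
Start: joints at [-1.317, 0.381, 1.297, -0, 1.464, -0.215], TCP at [0.248, -0.491, 0.245] pointing down, gripper open.
Joint ranges: [-3.11, 3.11], [-0.89, 2.33], [0.22, 2.48], [-1.42, 4.56], [0.17, 2.85], [-2.88, 2.88]. Speed limits (rad/s): [2.39, 2.39, 3.14, 3.14, 3.14, 3.14].

## Interface

Orientations are given as a unit quaternion [w, x, y, z].
In Python, from workcell import ctrl, get_image, camera_model gives the robot as it stands.
- The arm moves only by the tool drive_tool, never from a script. Its arguments are lists of equal length, an entry for each row: "rot": the turn, a rotation vector about the world's x, y, z in rad, a list of three; "linear": the shift along the world's x, y, z in cm, a list of three; "gripper": the opening in per cent of the stroke, from 0 (shut) to 100 (fully open). In form: {"rot": [[wx, wy, wz], ...], "linear": [[x, y, z], ...], "gripper": [gripper, ...]}. A call has 1 to 20 rows; each row is the pose to reach, as a shift and turn from the pose commanded when the call began; what a row does not reach only later rows make up. A row lasts 1/12 s, in which the tool goes at most 41.7 mm and 7.16 degrees, less where a joint would pass 70% of its speed; a pose out of reach is approached as far as the arm can. A call with a gripper value outside its range is refused whole. The fingers move at their own pace and stop on an object; "squeeze" is the grip in N (left out, the last holds). Time passes only in rows, so rows that repeat a pose let the fingers close. It gives the time, the measured TCP pose, the force and the opening at its end, in the units of the state.
- ctrl.observe(): the state, without advancing time (a new reading comes with each control period).
- get_image(name): name is "scene" or "top" or "wrist"; returns (picture, depth): 480x640x3 uint8, red, green, blue; 480x640 float32, m along the optical axis (not along the pixel's ray), 0 where there is no reading.
- camera_model(name): a dict with "fx", "fy", "cx", "cy" (pixels), "dist" ([k1, k2, p1, p2, k3] as OpenCV has them; the pictures are not rectified), "eye" and "attitude" of the camera in the world; the wrist camera has in their place "mount" (4x4, takes a point from camera to tool coordinates, whose origin is the TCP and whose axes are the flange's). Camera axes: x right, y down, z forward; pixel columns grow to the right and rows downward; lengths in m; the calibration is good to about 2 mm. A picture is of the moment at which its call begins: read the wrist's pose just before it. camera_model takes no time and is no camera call.
- ctrl.sign_off(): hands the job in, once; it reports no verdict.
The state is a dict: "time_s": time; "joints": joint angles; "qvel": joint speeds; "effort": joint torques, N m; "position": TCP position; "tool_rot": TCP orientation; "contact_force": force on the tool from outside, world axes, zero at the start; "torque": the same for the moment, N m; "width": finger opening in m.
Only numpy, scipy, OpenCV 4.12 (cv2) and the standard library are available. Lean on these libraries where they do the work, as an engineer would, in place of code of your own. Each camera call takes 0.05 s, during which the arm holds its last target. There are 200 camera calls.

## Working session

There is one attempt and no reset: what is moved stays moved. The work goes in short steps, Python scripts to look and compute and a tool call to move; the robot and the scene stay as the last step left them, time stands still between calls to the robot, and variables do not carry over. Pictures are saved under pics/ and viewed, about 8 in all and at most 12, crops included, and the job is handed in when it is done.

Besides the shell and the picture viewer there is one more tool, called after "Emit:" in YAML: its name, and indented under it one key for each argument. drive_tool: Moves the arm, as the interface text tells. Its arguments: {"type":"object","properties":{"rot":{"type":"array"},"linear":{"type":"array"},"gripper":{"type":"array"},"squeeze":{"type":"number"}},"required":["rot","linear","gripper"]}

```bash
mkdir -p pics
cat > h.py <<'E'
import numpy as np, cv2, json
from workcell import ctrl, get_image, camera_model
from scipy.spatial.transform import Rotation as R
def quat(q): return R.from_quat([q[1],q[2],q[3],q[0]]).as_matrix()
def pose(name, st=None):
    m=camera_model(name)
    if 'mount' in m:
        st=st or ctrl.observe(); T=np.eye(4); T[:3,:3]=quat(st['tool_rot']); T[:3,3]=st['position']
        T=T@np.array(m['mount']); return m,T[:3,:3],T[:3,3]
    a=np.array(m['attitude'],float)
    return m,(quat(a) if a.size==4 else a.reshape(3,3)),np.array(m['eye'])
def und(m,uv):
    K=np.array([[m['fx'],0,m['cx']],[0,m['fy'],m['cy']],[0,0,1]])
    return cv2.undistortPoints(np.array(uv,float).reshape(-1,1,2),K,np.array(m['dist'],float)).reshape(-1,2)
def onplane(P,uv,z):
    m,Rm,e=P; d=np.c_[und(m,uv),np.ones(len(np.reshape(uv,(-1,2))))]@Rm.T
    return e+d*((z-e[2])/d[:,2])[:,None]
def bydepth(P,uv,depth):
    m,Rm,e=P; uv=np.reshape(uv,(-1,2)); z=np.array([depth[int(round(v)),int(round(u))] for u,v in uv])
    return e+(np.c_[und(m,uv),np.ones(len(uv))]*z[:,None])@Rm.T
def save(n,im): cv2.imwrite('pics/'+n+'.png',im[:,:,::-1])
def snap(name,n):
    P=pose(name); im,d=get_image(name); save(n,im); np.savez('pics/'+n+'.npz',im=im,d=d,R=P[1],e=P[2]); return P,im,d
E
python3 - <<'E'
from h import *
print(ctrl.observe())
for c in ('scene','top','wrist'):
    m=camera_model(c); print(c,m); snap(c,c+'0')
E
```

```text
{'time_s': 0.0, 'joints': array([-1.31733297e+00,  3.81183299e-01,  1.29827303e+00, -1.00637974e-05,
        1.46359120e+00, -2.15294267e-01]), 'qvel': array([-2.45594379e-03,  1.73104996e-03,  6.93349479e-04,  5.61056235e-05,
       -8.38102244e-06, -5.19706251e-04]), 'effort': array([-1.35632290e-03, -4.48457158e+01, -2.31275475e+01, -2.77441377e-04,
        4.83365540e-03, -5.43689254e-06]), 'position': array([ 0.24840521, -0.49039698,  0.24471444]), 'tool_rot': array([-7.27212191e-04,  9.72658410e-01,  2.32239291e-01, -1.88837272e-05]), 'contact_force': array([0.09144414, 0.119644  , 0.43358664]), 'torque': array([0.00733801, 0.05487838, 0.04934341]), 'width': 0.08560331125890314}
scene {'fx': 464.32208858696566, 'fy': 464.32208858696566, 'cx': 310.7665850686862, 'cy': 234.56830618158077, 'dist': array([-0.04941246,  0.        ,  0.        ,  0.        ,  0.        ]), 'eye': array([1.0812094 , 0.41188709, 1.07336715]), 'attitude': array([-0.13941161,  0.51036585,  0.8200327 , -0.21826008])}
top {'fx': 613.2097366294569, 'fy': 613.2097366294569, 'cx': 314.6267084460276, 'cy': 234.21922500773212, 'dist': array([-0.02157034,  0.        ,  0.        ,  0.        ,  0.        ]), 'eye': array([0.37028798, 0.14691941, 1.29852701]), 'attitude': array([-0.06496061,  0.70489742, -0.70397624,  0.05759505])}
wrist {'fx': 416.1395312766213, 'fy': 416.1395312766213, 'cx': 320.9362578195338, 'cy': 237.16346338645437, 'dist': array([-0.02204958,  0.        ,  0.        ,  0.        ,  0.        ]), 'mount': array([[-5.71007016e-04, -9.66370560e-01, -2.57152903e-01,
         6.54378790e-02],
       [ 9.99999806e-01, -6.15336300e-04,  9.19141055e-05,
         3.97260050e-04],
       [-2.47058601e-04, -2.57152801e-01,  9.66370724e-01,
        -1.28273290e-01],
       [ 0.00000000e+00,  0.00000000e+00,  0.00000000e+00,
         1.00000000e+00]])}
```

View pics/top0.png

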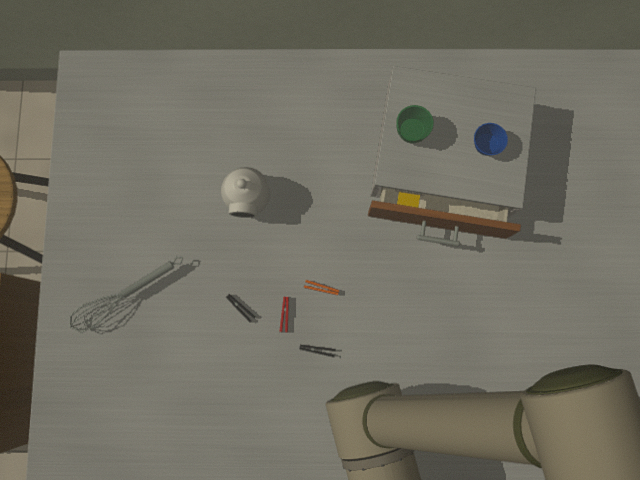

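View pics/scene0.png

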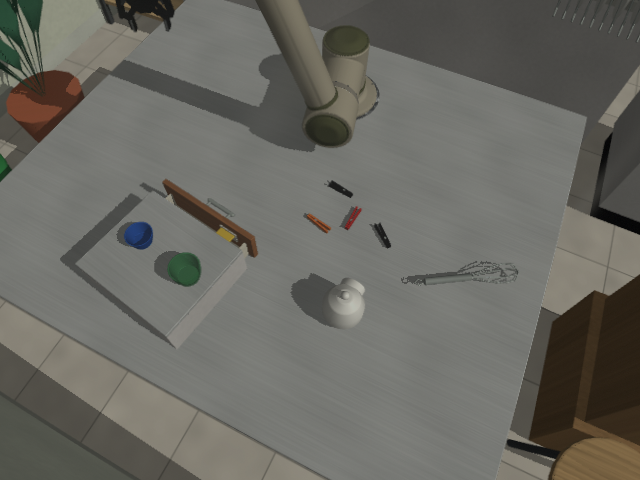

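Top view: red peg at (287,315), orange and black look-alikes around it; yellow pad at (408,200); wooden front from (370,210) to (518,232), unit yawed slightly. The scene view agrees (red peg at (352,218), pad at (226,233)).

```bash
cat >> h.py <<'E'
def mask(im,kind):
    h=cv2.cvtColor(im,cv2.COLOR_RGB2HSV).astype(int); H,S,V=h[...,0],h[...,1],h[...,2]
    m={'red':((H<6)|(H>174))&(S>150)&(V>80),'yel':(H>20)&(H<32)&(S>150)&(V>90),'wood':(H>4)&(H<16)&(S>100)&(V>40)}[kind]
    m=cv2.morphologyEx(m.astype(np.uint8),cv2.MORPH_CLOSE,np.ones((3,3)))
    n,l,s,c=cv2.connectedComponentsWithStats(m)
    o=np.argsort(-s[1:,4])+1
    return [(l==i, s[i], c[i]) for i in o if s[i,4]>15]
def tri(A,a,B,b):
    M=[];r=[];
    ds=[]
    for P,uv in((A,a),(B,b)):
        d=np.append(und(P[0],uv)[0],1)@P[1].T; d/=np.linalg.norm(d); Q=np.eye(3)-np.outer(d,d); M.append(Q); r.append(Q@P[2])
    x=np.linalg.lstsq(sum(M),sum(r),rcond=None)[0]
    return x,[np.linalg.norm(M[i]@x-r[i])*1e3 for i in range(2)]
E
python3 - <<'E'
from h import *
np.set_printoptions(precision=4,suppress=True)
P={};I={};D={}
for c in('top','scene'):
    z=np.load(f'pics/{c}0.npz');P[c]=pose(c);I[c]=z['im'];D[c]=z['d']
    for k in('red','yel','wood'):
        for mk,s,cc in mask(I[c],k)[:4]: print(c,k,s,cc,'rect',cv2.minAreaRect(np.argwhere(mk)[:,::-1].astype(np.float32)), bydepth(P[c],cc,D[c]))
for k in('red','yel'):
    a=mask(I['top'],k)[0];b=[x for x in mask(I['scene'],k)]
    b=b[0]; print(k,tri(P['top'],a[2],P['scene'],b[2]))
a=mask(I['top'],'red')[0]
q=cv2.boxPoints(cv2.minAreaRect(np.argwhere(a[0])[:,::-1].astype(np.float32)));print('peg box',onplane(P['top'],q,0.01))
# wood top face via depth
m,Rm,e=P['top']; w=np.argwhere(mask(I['top'],'wood')[0][0])[:,::-1]
X=bydepth(P['top'],w,D['top']); X=X[(X[:,2]>.09)&(X[:,0]>.3)]
print(len(X),np.median(X[:,2]))
r=cv2.minAreaRect((X[:,:2]*1e3).astype(np.float32)); print(r, cv2.boxPoints(r))
print(onplane(P['top'],[[370,204],[520,227],[369,215],[518,236],[394,68],[535,90],[374,187],[523,208]],.1))
E
```

```text
top red [280 297   8  35 134] [284.5    312.2761] rect ((284.7439270019531, 313.80487060546875), (6.736323833465576, 33.90248107910156), 6.34019136428833) [[ 0.4314  0.2242 -0.0071]]
top yel [397 192  23  16 269] [408.0669 199.4312] rect ((408.0946044921875, 199.4324493408203), (21.371868133544922, 12.329923629760742), 9.462321281433105) [[ 0.6579 -0.0314  0.0713]]
top wood [ 368  201  153   36 1507] [446.9263 217.8792] rect ((444.0, 219.5), (151.82887268066406, 15.6015625), 9.090277671813965) [[ 0.6137 -0.1038  0.0993]]
top wood [  0 342  20  37 233] [  7.7897 358.9914] rect ((9.5, 360.0), (36.0, 19.0), 90.0) [[ 0.3171  1.0539 -0.4928]]
top wood [304 280  35  15 223] [320.8969 287.5157] rect ((321.29412841796875, 287.3235168457031), (34.68259048461914, 7.761139392852783), 14.03624439239502) [[ 0.4833  0.1472 -0.    ]]
top wood [  0 316  13  27 130] [  4.8615 327.5538] rect ((6.0, 329.0), (26.0, 12.0), 90.0) [[ 0.4065  1.053  -0.4593]]
scene red [345 207  16  22 116] [352.6638 217.1897] rect ((352.5588073730469, 217.73529052734375), (5.830951690673828, 22.6378116607666), 30.963754653
[... 1015 characters left out ...]
.2111717692097306), np.float64(1.2111717692098938)])
yel (array([ 0.6556, -0.029 ,  0.078 ]), [np.float64(1.57766798344712), np.float64(1.5776679834469338)])
peg box [[0.3934 0.2332 0.01  ]
 [0.4633 0.2261 0.01  ]
 [0.4618 0.2121 0.01  ]
 [0.3919 0.2192 0.01  ]]
1158 0.09896574470629216
((565.905029296875, -6.068695068359375), (192.94935607910156, 457.66363525390625), 29.111652374267578) [[ 370.288   146.9194]
 [ 592.9473 -252.9291]
 [ 761.5221 -159.0568]
 [ 538.8627  240.7917]]
[[ 0.6418  0.0491  0.1   ]
 [ 0.5951 -0.2483  0.1   ]
 [ 0.6193  0.0513  0.1   ]
 [ 0.577  -0.2433  0.1   ]
 [ 0.9323 -0.005   0.1   ]
 [ 0.8837 -0.2959  0.1   ]
 [ 0.6768  0.0405  0.1   ]
 [ 0.6337 -0.2564  0.1   ]]
```

Run:
```python
import cv2
a=cv2.imread('pics/top0.png')[170:250,355:535]; b=cv2.imread('pics/scene0.png')[170:270,155:270]
a=cv2.resize(a,None,fx=4,fy=4,interpolation=2); b=cv2.resize(b,(320,278)); 
import numpy as np
o=np.zeros((600,720,3),'uint8'); o[:320]=a; o[322:600,:320]=b; cv2.imwrite('pics/crop1.png',o)
```

```text
(no output)
```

View pics/crop1.png

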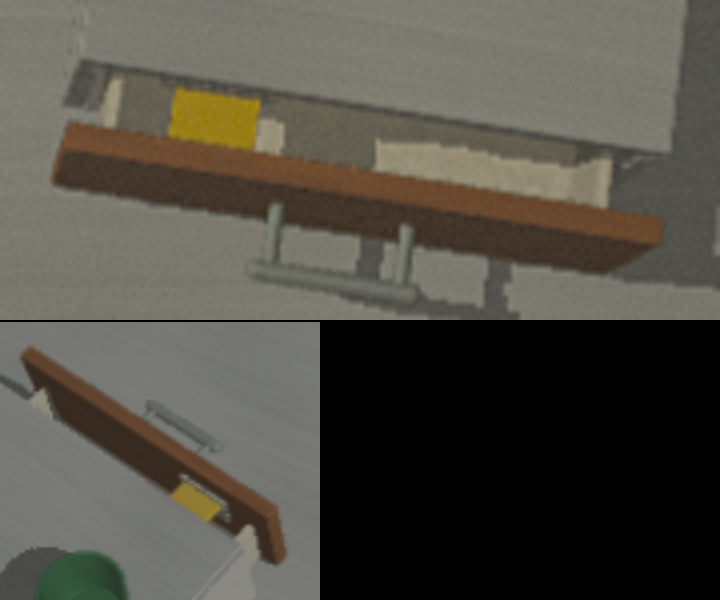

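Crop: pad spans about (397–420,192–207) in the top image; roof front edge (375,185.5)–(522.5,207.5). The gap is open and clear. Unit yaw ≈ -0.144; peg lies nearly parallel to the unit's x. Going above the pad.

Emit:
drive_tool:
  rot:
    - [0, 0, -0.1]
    - [0, 0, -0.2]
    - [0, 0, -0.3]
    - [0, 0, -0.4]
    - [0, 0, -0.5]
    - [0, 0, -0.6]
    - [0, 0, -0.613]
    - [0, 0, -0.613]
    - [0, 0, -0.613]
    - [0, 0, -0.613]
    - [0, 0, -0.613]
    - [0, 0, -0.613]
    - [0, 0, -0.613]
    - [0, 0, -0.613]
    - [0, 0, -0.613]
    - [0, 0, -0.613]
    - [0, 0, -0.613]
    - [0, 0, -0.613]
    - [0, 0, -0.613]
    - [0, 0, -0.613]
  linear:
    - [2.3, 2.7, 0]
    - [4.6, 5.4, 0]
    - [6.9, 8.1, 0]
    - [9.2, 10.8, 0]
    - [11.5, 13.5, 0]
    - [13.8, 16.2, 0]
    - [16.1, 18.9, 0]
    - [18.4, 21.6, 0]
    - [20.7, 24.3, 0]
    - [23, 27, 0]
    - [25.3, 29.7, 0]
    - [27.6, 32.4, 0]
    - [29.9, 35.1, 0]
    - [32.2, 37.8, 0]
    - [34.5, 40.5, 0]
    - [36.8, 43.2, 0]
    - [39.2, 46, 0]
    - [39.2, 46, 0]
    - [39.2, 46, 0]
    - [39.2, 46, 0]
  gripper: [0, 0, 0, 0, 0, 0, 0, 0, 0, 0, 0, 0, 0, 0, 0, 0, 0, 0, 0, 0]
  squeeze: 30

```text
time_s: 1.82
position: [0.6402, -0.0309, 0.2449]
tool_rot: [0.0, 0.997, -0.072, -0.0]
contact_force: [0.2, -0.3, 0.2]
width: -0.0005
```

Run:
```python
from h import *
np.set_printoptions(precision=4,suppress=True)
s=ctrl.observe(); print(s['time_s'],s['position'],s['contact_force'],s['joints'],s['width'])
P,im,d=snap('wrist','w1')
y=mask(im,'yel')[0]; print(y[1],y[2]); 
q=cv2.boxPoints(cv2.minAreaRect(np.argwhere(y[0])[:,::-1].astype(np.float32)));print(q,bydepth(P,y[2],d));print(onplane(P,q,.075),onplane(P,y[2],.075))
T=pose('top');z=np.load('pics/top0.npz');print('2view',tri(P,y[2],T,mask(z['im'],'yel')[0][2]))
print('roof edge',onplane(T,[[375,185.5],[522.5,207.5]],.1),'front back edge',onplane(T,[[372.5,201.3],[520.5,224.5]],.1))
```

```text
1.8167 [ 0.6402 -0.0309  0.2449] [ 0.237  -0.2946  0.1633] [-0.2324  0.5459  1.0185 -0.0003  1.5782  1.4825] -0.0004719792332157241
[ 288  179   61   35 2068] [317.5479 195.9744]
[[288. 213.]
 [288. 179.]
 [348. 179.]
 [348. 213.]] [[ 0.6571 -0.0309  0.0743]]
[[ 0.648  -0.0078  0.075 ]
 [ 0.6724 -0.0118  0.075 ]
 [ 0.6662 -0.0543  0.075 ]
 [ 0.6416 -0.0511  0.075 ]] [[ 0.6573 -0.031   0.075 ]]
2view (array([ 0.6572, -0.031 ,  0.0745]), [np.float64(0.016383189433591627), np.float64(0.016383189433412396)])
roof edge [[ 0.6799  0.0385  0.1   ]
 [ 0.6347 -0.2555  0.1   ]] front back edge [[ 0.6473  0.044   0.1   ]
 [ 0.6002 -0.2495  0.1   ]]
```

View pics/w1.png

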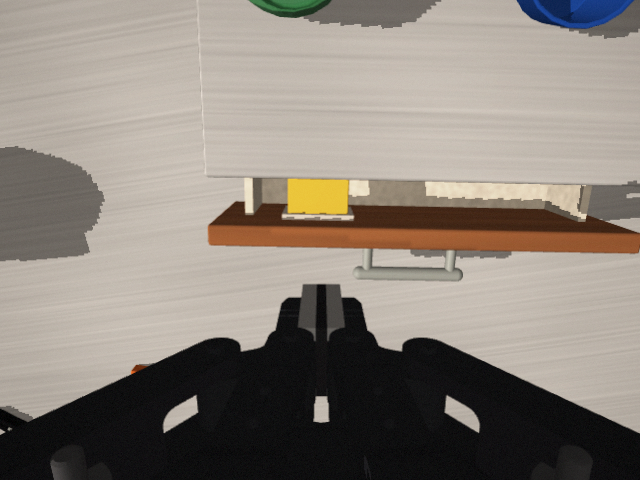

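Wrist view: pad (288–348,179–213), panel-back edge near row 225, roof edge row 178, whitish strip at rows 213–219 between. Check that strip by depth.

Run:
```python
from h import *
np.set_printoptions(precision=4,suppress=True)
z=np.load('pics/w1.npz');P=(camera_model('wrist'),z['R'],z['e'])
for u in (310,270):
  for v in list(range(172,250,3)): print(u,v,z['im'][v,u],bydepth(P,[u,v],z['d'])[0])
```

```text
310 172 [191 182 172] [ 0.6776 -0.0292  0.1   ]
310 175 [194 187 177] [ 0.6757 -0.0289  0.1006]
310 178 [171 154 126] [ 0.6736 -0.0286  0.099 ]
310 181 [236 198  59] [ 0.6687 -0.0272  0.075 ]
310 184 [235 198  59] [ 0.6667 -0.0269  0.0757]
310 187 [234 197  58] [ 0.6644 -0.0265  0.0748]
310 190 [235 196  58] [ 0.6623 -0.0262  0.0749]
310 193 [236 199  61] [ 0.6602 -0.0259  0.0749]
310 196 [235 198  60] [ 0.6581 -0.0256  0.0752]
310 199 [235 197  58] [ 0.6555 -0.0251  0.0731]
310 202 [235 198  60] [ 0.6535 -0.0248  0.0738]
310 205 [235 197  59] [ 0.6516 -0.0246  0.0756]
310 208 [234 196  59] [ 0.6491 -0.0242  0.0737]
310 211 [234 197  59] [ 0.6473 -0.0239  0.0758]
310 214 [163 149 133] [ 0.6451 -0.0236  0.0761]
310 217 [207 192 172] [ 0.6436 -0.0235  0.0793]
310 220 [93 68 53] [ 0.6413 -0.0231  0.079 ]
310 223 [68 39 22] [ 0.6415 -0.0234  0.0895]
310 226 [91 53 30] [ 0.6412 -0.0236  0.0975]
310 229 [163  93  52] [ 0.6397 -0.0234  0.0999]
310 232 [172 101  57] [ 0.6378 -0.0231  0.1003]
310 235 [163  94  52] [ 0.6355 -0.0228  0.0996]
310 238 [159  93  54] [ 0.6333 -0.0224  0.099 ]
310 2
[... 596 characters left out ...]
]
270 202 [142 129 110] [0.6483 0.0128 0.0145]
270 205 [67 40 23] [0.647  0.0121 0.0225]
270 208 [71 42 24] [0.6468 0.0104 0.0364]
270 211 [64 34 20] [0.6465 0.009  0.0485]
270 214 [70 39 25] [0.6464 0.0076 0.0602]
270 217 [72 43 28] [0.6462 0.0063 0.0712]
270 220 [74 44 25] [0.646  0.0051 0.0815]
270 223 [71 42 24] [0.6457 0.0041 0.0903]
270 226 [119  69  40] [0.6453 0.0033 0.098 ]
270 229 [165  97  54] [0.6439 0.0032 0.1009]
270 232 [159  90  49] [0.6415 0.0038 0.0996]
270 235 [158  91  51] [0.6393 0.0042 0.099 ]
270 238 [162  96  53] [0.6376 0.0044 0.1006]
270 241 [165  97  54] [0.6352 0.005  0.0992]
270 244 [163  95  53] [0.6329 0.0054 0.0987]
270 247 [197 186 178] [0.6041 0.0224 0.    ]
```

Emit:
drive_tool:
  rot:
    - [0, 0, -0.006]
    - [0, 0, -0.006]
    - [0, 0, -0.006]
    - [0, 0, -0.006]
    - [0, 0, -0.006]
    - [0, 0, -0.006]
    - [0, 0, -0.006]
    - [0, 0, -0.006]
    - [0, 0, -0.006]
    - [0, 0, -0.006]
    - [0, 0, -0.006]
    - [0, 0, -0.006]
    - [0, 0, -0.006]
    - [0, 0, -0.006]
  linear:
    - [0.8, 0.1, -2]
    - [1.55, 0.1, -4]
    - [1.55, 0.1, -6]
    - [1.55, 0.1, -8]
    - [1.55, 0.1, -10]
    - [1.55, 0.1, -11]
    - [1.55, 0.1, -12]
    - [1.55, 0.1, -12.7]
    - [1.55, 0.1, -13.4]
    - [1.55, 0.1, -14]
    - [1.55, 0.1, -14.5]
    - [1.55, 0.1, -15]
    - [1.55, 0.1, -15]
    - [1.55, 0.1, -15]
  gripper: [0, 0, 0, 0, 0, 0, 0, 0, 0, 0, 0, 0, 0, 0]

```text
time_s: 3.03
position: [0.656, -0.0296, 0.0953]
tool_rot: [0.0, 0.997, -0.075, -0.0]
contact_force: [-0.5, -0.3, -0.1]
width: -0.0003
```

Run:
```python
from h import *
np.set_printoptions(precision=4,suppress=True)
s=ctrl.observe(); print(s['time_s'],s['position'],s['contact_force'],s['joints'])
P,im,d=snap('wrist','w2')
```

```text
3.0333 [ 0.656  -0.0296  0.0953] [-0.5095 -0.2989 -0.1156] [-0.225   0.6929  1.1861 -0.      1.2627  1.4959]
```

View pics/w2.png

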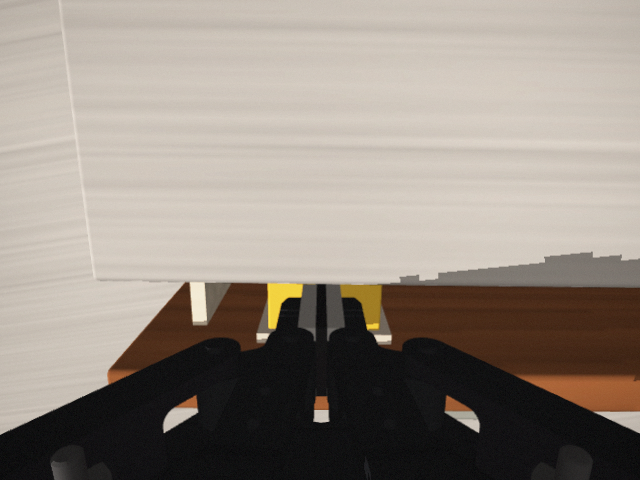

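Fingers are in the gap, over the pad (yellow visible on both sides at (285,300) and (365,300)), no contact. Pressing.

Emit:
drive_tool:
  rot:
    - [0, 0, 0]
    - [0, 0, 0]
    - [0, 0, 0]
    - [0, 0, 0]
    - [0, 0, 0]
    - [0, 0, 0]
    - [0, 0, 0]
    - [0, 0, 0]
  linear:
    - [0, 0, -0.3]
    - [0, 0, -0.6]
    - [0, 0, -0.9]
    - [0, 0, -1.2]
    - [0, 0, -1.5]
    - [0, 0, -1.75]
    - [0, 0, -1.9]
    - [0, 0, -1.9]
  gripper: [0, 0, 0, 0, 0, 0, 0, 0]

```text
time_s: 3.75
position: [0.6562, -0.0297, 0.0763]
tool_rot: [0.0, 0.997, -0.075, 0.0]
contact_force: [0.2, -0.4, 3.8]
width: 0.0002
```

Emit:
drive_tool:
  rot:
    - [0, 0, 0]
    - [0, 0, 0]
    - [0, 0, 0]
  linear:
    - [0, 0, -0.1]
    - [0, 0, -0.2]
    - [0, 0, -0.2]
  gripper: [0, 0, 0]

```text
time_s: 4.0
position: [0.6563, -0.0297, 0.075]
tool_rot: [0.0, 0.997, -0.075, 0.001]
contact_force: [-1.1, 0.3, 6.3]
width: -0.0002
```

Emit:
drive_tool:
  rot:
    - [0, 0, 0]
    - [0, 0, 0]
    - [0, 0, 0]
    - [0, 0, 0]
    - [0, 0, 0]
    - [0, 0, 0]
    - [0, 0, 0]
  linear:
    - [-0.2, 0.03, 0]
    - [-0.4, 0.06, 0]
    - [-0.59, 0.09, 0]
    - [-0.79, 0.12, 0]
    - [-0.99, 0.15, 0]
    - [-1.19, 0.18, 0]
    - [-1.38, 0.21, 0]
  gripper: [0, 0, 0, 0, 0, 0, 0]

```text
time_s: 4.58
position: [0.6428, -0.0275, 0.075]
tool_rot: [-0.0, 0.997, -0.075, 0.001]
contact_force: [1.9, 1.4, 5.8]
width: 0.0
```

Emit:
drive_tool:
  rot:
    - [0, 0, 0]
    - [0, 0, 0]
    - [0, 0, 0]
    - [0, 0, 0]
    - [0, 0, 0]
    - [0, 0, 0]
    - [0, 0, 0]
    - [0, 0, 0]
    - [0, 0, 0]
    - [0, 0, 0]
    - [0, 0, 0]
    - [0, 0, 0]
    - [0, 0, 0]
    - [0, 0, 0]
    - [0, 0, 0]
  linear:
    - [-0.5, 0.07, 0]
    - [-1.2, 0.18, 0]
    - [-2.0, 0.3, 0]
    - [-2.9, 0.44, 0]
    - [-3.8, 0.57, 0]
    - [-4.7, 0.71, 0]
    - [-5.6, 0.85, 0]
    - [-6.5, 0.98, 0]
    - [-7.4, 1.12, 0]
    - [-8.3, 1.25, 0]
    - [-9.2, 1.39, 0]
    - [-9.9, 1.49, 0]
    - [-10.4, 1.57, 0]
    - [-10.7, 1.61, 0]
    - [-10.7, 1.61, 0]
  gripper: [0, 0, 0, 0, 0, 0, 0, 0, 0, 0, 0, 0, 0, 0, 0]

```text
time_s: 5.83
position: [0.5351, -0.0109, 0.0749]
tool_rot: [-0.0, 0.997, -0.075, 0.001]
contact_force: [-0.4, 3.3, 8.8]
width: -0.0
```

Emit:
drive_tool:
  rot:
    - [0, 0, 0]
    - [0, 0, 0]
    - [0, 0, 0]
    - [0, 0, 0]
    - [0, 0, 0]
    - [0, 0, 0]
    - [0, 0, 0]
    - [0, 0, 0]
    - [0, 0, 0]
    - [0, 0, 0]
    - [0, 0, 0]
    - [0, 0, 0]
    - [0, 0, 0.045]
    - [0, 0, 0.045]
    - [0, 0, 0.045]
    - [0, 0, 0.045]
    - [0, 0, 0.045]
  linear:
    - [0.5, -0.07, 0.1]
    - [0.5, -0.07, 1.0]
    - [0.5, -0.07, 3]
    - [0.5, -0.07, 6]
    - [0.5, -0.07, 9]
    - [0.5, -0.07, 12]
    - [-1, 3, 14]
    - [-2.4, 6, 14]
    - [-4, 9, 14]
    - [-5.3, 12, 14]
    - [-6.6, 15, 14]
    - [-8, 18, 14]
    - [-9.5, 21, 14]
    - [-10.6, 23.4, 12]
    - [-10.6, 23.4, 12]
    - [-10.6, 23.4, 12]
    - [-10.6, 23.4, 12]
  gripper: [0, 0, 0, 0, 0, 0, 0, 20, 50, 50, 50, 50, 50, 50, 50, 50, 50]

```text
time_s: 7.25
position: [0.4295, 0.2222, 0.1947]
tool_rot: [0.0, 0.999, -0.053, 0.0]
contact_force: [-0.4, -0.1, -0.2]
width: 0.0426
```

Run:
```python
from h import *
np.set_printoptions(precision=4,suppress=True)
s=ctrl.observe(); print(s['time_s'],s['position'],s['contact_force'],s['width'])
P,im,d=snap('wrist','w3'); T,ti,td=snap('top','top1')
r=mask(im,'red')[0]; rr=cv2.minAreaRect(np.argwhere(r[0])[:,::-1].astype(np.float32)); q=cv2.boxPoints(rr)
print(r[1],r[2],rr,bydepth(P,r[2],d)); b=onplane(P,q,.010); print(b); print(b.mean(0))
print(tri(P,r[2],T,mask(ti,'red')[0][2]))
w=mask(ti,'wood')[0]; print(w[1])
o=np.zeros((480,800,3),'uint8'); o[:,:480]=im[:,80:560]; o[:300,480:800]=cv2.resize(ti[160:310,355:515],(320,300)); save('w3c',o)
```

```text
7.25 [0.4295 0.2222 0.1947] [-0.3757 -0.1119 -0.2135] 0.04261007530101208
[ 311  167   21   95 1188] [319.1254 212.8653] ((321.0, 214.0), (94.0, 20.0), 90.0) [[0.4292 0.2235 0.    ]]
[[0.4665 0.2256 0.01  ]
 [0.465  0.2107 0.01  ]
 [0.3917 0.2181 0.01  ]
 [0.3934 0.2338 0.01  ]]
[0.4292 0.222  0.01  ]Traceback (most recent call last):
  File "<stdin>", line 7, in <module>
IndexError: list index out of range
```

Run:
```python
from h import *
np.set_printoptions(precision=4,suppress=True)
z=np.load('pics/w3.npz');P=(camera_model('wrist'),z['R'],z['e']);im=z['im'];d=z['d'];ti=np.load('pics/top1.npz')['im'];t0=np.load('pics/top0.npz')['im']
r=mask(im,'red')[0]
print(tri(P,r[2],pose('top'),mask(t0,'red')[0][2]))
print('h',np.percentile([bydepth(P,[u,v],d)[0,2] for v,u in np.argwhere(r[0])[::7]],[5,25,50,75,95]))
o=np.zeros((480,800,3),'uint8'); o[:,:480]=im[:,80:560]; o[:300,480:800]=cv2.resize(ti[160:310,355:515],(320,300)); save('w3c',o)
```

```text
(array([0.4307, 0.2233, 0.0075]), [np.float64(0.017614770019178477), np.float64(0.017614770019106735)])
h [-0.0003  0.0108  0.0114  0.012   0.0126]
```

View pics/w3c.png

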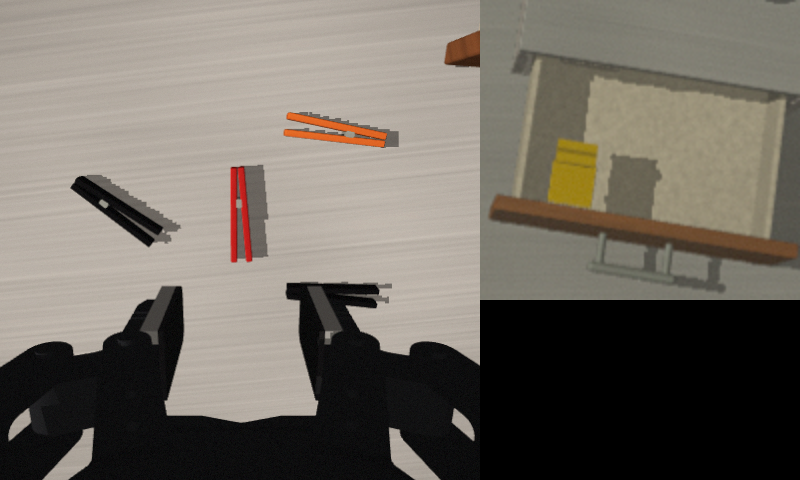

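Wrist view: red peg between the jaws, aligned; black peg well outside. Top inset: drawer wide open, pad visible. Grasping.

Emit:
drive_tool:
  rot:
    - [0, 0, 0]
    - [0, 0, 0]
    - [0, 0, 0]
    - [0, 0, 0]
    - [0, 0, 0]
    - [0, 0, 0]
    - [0, 0, 0]
    - [0, 0, 0]
    - [0, 0, 0]
    - [0, 0, 0]
    - [0, 0, 0]
    - [0, 0, 0]
    - [0, 0, 0]
    - [0, 0, 0]
  linear:
    - [0, 0, -3.5]
    - [0, 0.05, -7]
    - [0, 0.05, -10.5]
    - [0, 0.05, -13]
    - [0, 0.05, -15]
    - [0, 0.05, -16.5]
    - [0, 0.05, -17.3]
    - [0, 0.05, -17.7]
    - [0, 0.05, -17.7]
    - [0, 0.05, -17.7]
    - [0, 0.05, -17.7]
    - [0, 0.05, -17.7]
    - [0, 0.05, -17.7]
    - [0, 0.05, -17.7]
  gripper: [50, 50, 50, 50, 50, 50, 50, 50, 30, 10, 0, 0, 0, 0]
  squeeze: 25

```text
time_s: 8.52
position: [0.4298, 0.2231, 0.0182]
tool_rot: [-0.0, 0.999, -0.053, 0.001]
contact_force: [0.6, -0.8, 6.7]
width: 0.013
```

Emit:
drive_tool:
  rot:
    - [0, 0, 0]
    - [0, 0, 0]
    - [0, 0, 0]
    - [0, 0, 0]
    - [0, 0, 0]
    - [0, 0, -0.02]
    - [0, 0, -0.044]
    - [0, 0, -0.044]
    - [0, 0, -0.044]
    - [0, 0, -0.044]
    - [0, 0, -0.044]
    - [0, 0, -0.044]
    - [0, 0, -0.044]
    - [0, 0, -0.044]
    - [0, 0, -0.044]
    - [0, 0, -0.044]
    - [0, 0, -0.044]
    - [0, 0, -0.044]
  linear:
    - [0, 0, 1]
    - [0, 0, 4]
    - [0, 0, 8]
    - [0, 0, 12]
    - [0.7, -1.5, 15]
    - [2, -4, 16]
    - [3.5, -7, 16]
    - [5, -10, 16]
    - [6.5, -13, 16]
    - [8, -16, 16]
    - [9.5, -19, 16]
    - [11, -22, 16]
    - [12.5, -25, 16]
    - [14, -28, 16]
    - [15.2, -31, 16]
    - [15.7, -32.3, 16]
    - [15.7, -32.3, 16]
    - [15.7, -32.3, 16]
  gripper: [0, 0, 0, 0, 0, 0, 0, 0, 0, 0, 0, 0, 0, 0, 0, 0, 0, 0]

```text
time_s: 10.02
position: [0.5858, -0.0997, 0.1771]
tool_rot: [-0.0, 0.997, -0.075, -0.0]
contact_force: [-1.1, 0.4, -0.6]
width: 0.0132
```

Run:
```python
from h import *
np.set_printoptions(precision=4,suppress=True)
s=ctrl.observe(); print(s['time_s'],s['position'],s['contact_force'],s['width'])
P,im,d=snap('wrist','w4')
# depth profile along col 230, 420: floor/roof/panel
for u in(180,450):
  for v in range(60,400,12): print(u,v,bydepth(P,[u,v],d)[0],end=' ; ')
  print()
```

```text
10.0167 [ 0.5858 -0.0997  0.1771] [-1.0626  0.4101 -0.5502] 0.01316007371707266
180 60 [ 0.6899 -0.0498  0.1004] ; 180 72 [ 0.6849 -0.0484  0.0997] ; 180 84 [ 0.6798 -0.047   0.0992] ; 180 96 [ 0.6745 -0.046   0.0998] ; 180 108 [ 0.6768 -0.0179  0.0149] ; 180 120 [ 0.6693 -0.0159  0.0144] ; 180 132 [ 0.6616 -0.0144  0.0153] ; 180 144 [ 0.6538 -0.0123  0.0145] ; 180 156 [ 0.6459 -0.0107  0.0156] ; 180 168 [ 0.6379 -0.0091  0.0164] ; 180 180 [ 0.6298 -0.0067  0.0151] ; 180 192 [ 0.6215 -0.0046  0.0147] ; 180 204 [ 0.6132 -0.0028  0.0152] ; 180 216 [ 0.6046 -0.0005  0.0146] ; 180 228 [0.596  0.0017 0.0144] ; 180 240 [0.5873 0.0036 0.0148] ; 180 252 [ 0.5935 -0.0182  0.0752] ; 180 264 [ 0.5863 -0.0164  0.075 ] ; 180 276 [ 0.5804 -0.0165  0.0796] ; 180 288 [ 0.5733 -0.0149  0.0801] ; 180 300 [ 0.5637 -0.0105  0.0739] ; 180 312 [ 0.5565 -0.0092  0.0751] ; 180 324 [ 0.5488 -0.0073  0.0752] ; 180 336 [ 0.5405 -0.0049  0.0743] ; 180 348 [ 0.6045 -0.0679  0.2151] ; 180 360 [ 0.6033 -0.0689  0.2188] ; 180 372 [ 0.6029 -0.0704  0.2234] ; 180 384 [ 0.5994 -0.0692  0.2225] ; 180 396 [ 0.594  -0.06
[... 354 characters left out ...]
.1939  0.0144] ; 450 180 [ 0.6015 -0.1931  0.015 ] ; 450 192 [ 0.5929 -0.1927  0.0145] ; 450 204 [ 0.5844 -0.1919  0.0148] ; 450 216 [ 0.5757 -0.1913  0.0148] ; 450 228 [ 0.5667 -0.1909  0.0142] ; 450 240 [ 0.5575 -0.1905  0.0134] ; 450 252 [ 0.5489 -0.1894  0.015 ] ; 450 264 [ 0.5395 -0.1888  0.0146] ; 450 276 [ 0.5297 -0.1884  0.0136] ; 450 288 [ 0.5206 -0.1875  0.0148] ; 450 300 [ 0.5106 -0.187   0.0141] ; 450 312 [ 0.5005 -0.1864  0.0137] ; 450 324 [ 0.4971 -0.1825  0.0259] ; 450 336 [ 0.4975 -0.1773  0.0434] ; 450 348 [ 0.5951 -0.1326  0.2158] ; 450 360 [ 0.5938 -0.1316  0.2188] ; 450 372 [ 0.5924 -0.1307  0.2213] ; 450 384 [ 0.5872 -0.1312  0.2186] ; 450 396 [ 0.5841 -0.1309  0.2189] ;
```

View pics/w4.png

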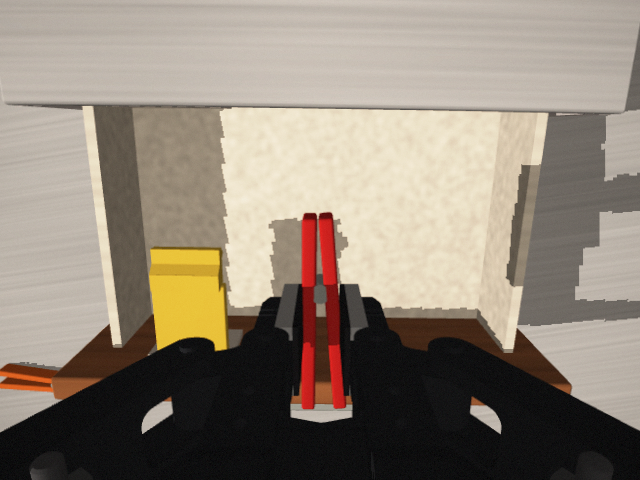

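Wrist view: peg held, at (320,300), centred over the open drawer floor (measured z 0.0147), clear of the catch at (188,300). Lower and release.

Emit:
drive_tool:
  rot:
    - [0, 0, 0]
    - [0, 0, 0]
    - [0, 0, 0]
    - [0, 0, 0]
    - [0, 0, 0]
    - [0, 0, 0]
    - [0, 0, 0]
    - [0, 0, 0]
    - [0, 0, 0]
    - [0, 0, 0]
    - [0, 0, 0]
  linear:
    - [0, 0, -2]
    - [0, 0, -4.5]
    - [0, 0, -7]
    - [0, 0, -9.5]
    - [0, 0, -11.5]
    - [0, 0, -12.8]
    - [0, 0, -13.6]
    - [0, 0, -14]
    - [0, 0, -14.2]
    - [0, 0, -14.3]
    - [0, 0, -14.3]
  gripper: [0, 0, 0, 0, 0, 0, 0, 0, 0, 0, 0]

```text
time_s: 10.98
position: [0.5865, -0.0998, 0.035]
tool_rot: [0.0, 0.997, -0.074, 0.001]
contact_force: [-0.1, -0.6, 0.8]
width: 0.0126
```

Emit:
drive_tool:
  rot:
    - [0, 0, 0]
    - [0, 0, 0]
    - [0, 0, 0]
    - [0, 0, 0]
    - [0, 0, 0]
    - [0, 0, 0]
    - [0, 0, 0]
    - [0, 0, 0]
    - [0, 0, 0]
    - [0, 0, 0]
    - [0, 0, 0]
    - [0, 0, 0]
    - [0, 0, 0]
    - [0, 0, 0]
    - [0, 0, 0]
  linear:
    - [0, 0, 0]
    - [0, 0, 0]
    - [0, 0, 0]
    - [0, 0, 0]
    - [0, 0, 1]
    - [0, 0, 3]
    - [0, 0, 6]
    - [0, 0, 9.5]
    - [0, 0, 13]
    - [-3, 0.5, 14]
    - [-6, 1, 14]
    - [-9, 1.5, 14]
    - [-11.6, 1.9, 14]
    - [-11.6, 1.9, 14]
    - [-11.6, 1.9, 14]
  gripper: [20, 30, 35, 35, 35, 35, 35, 35, 35, 30, 0, 0, 0, 0, 0]

```text
time_s: 12.23
position: [0.4698, -0.0809, 0.1755]
tool_rot: [0.0, 0.997, -0.075, 0.001]
contact_force: [0.7, -0.6, -0.1]
width: 0.0
```

Run:
```python
from h import *
np.set_printoptions(precision=4,suppress=True)
s=ctrl.observe(); print(s['time_s'],s['position'],s['contact_force'],s['width'])
P,im,d=snap('wrist','w5')
r=mask(im,'red')[0]; q=cv2.boxPoints(cv2.minAreaRect(np.argwhere(r[0])[:,::-1].astype(np.float32))); print(onplane(P,q,.027), np.median([bydepth(P,[u,v],d)[0,2] for v,u in np.argwhere(r[0])[::5]]))
for v in range(200,330,6): print(v,im[v,230],bydepth(P,[230,v],d)[0])
```

```text
12.2333 [ 0.4698 -0.0809  0.1755] [ 0.688  -0.5859 -0.1236] 2.1251283790568865e-05
[[ 0.608  -0.1018  0.027 ]
 [ 0.6077 -0.1068  0.027 ]
 [ 0.5478 -0.1046  0.027 ]
 [ 0.5481 -0.0994  0.027 ]] 0.0265028120276099
200 [153  86  50] [ 0.5068 -0.0411  0.1005]
206 [202 193 182] [ 0.4887 -0.0158  0.0003]
212 [199 190 181] [ 0.4841 -0.0145 -0.0012]
218 [202 193 184] [ 0.4799 -0.014   0.0007]
224 [203 194 184] [ 0.4753 -0.0129  0.0002]
230 [198 189 180] [ 0.4707 -0.0119 -0.0001]
236 [197 188 177] [ 0.4663 -0.0111  0.0006]
242 [201 192 183] [ 0.4612 -0.0096 -0.0015]
248 [203 193 184] [ 0.4569 -0.009  -0.0001]
254 [199 191 178] [ 0.4523 -0.0081  0.0002]
260 [209 199 187] [ 0.4476 -0.0071  0.0003]
266 [205 196 186] [ 0.4425 -0.0058 -0.0009]
272 [205 196 186] [ 0.4376 -0.0048 -0.001 ]
278 [204 195 184] [ 0.4326 -0.0036 -0.0016]
284 [207 196 187] [ 0.4278 -0.0026 -0.0014]
290 [206 197 186] [ 0.4233 -0.0019 -0.0002]
296 [201 194 184] [ 0.4183 -0.0009 -0.0003]
302 [202 193 183] [0.4134 0.0001 0.0001]
308 [201 193 183] [0.4087 0.0009 0.0008]
314 [204 195 185] [0.4033 0.0022 0.0001]
320 [202 194 183] [ 0.3978  0.0036 -0.0009]
326 [210 199 189] [ 0.3924  0.0048 -0.0013]
```

View pics/w5.png

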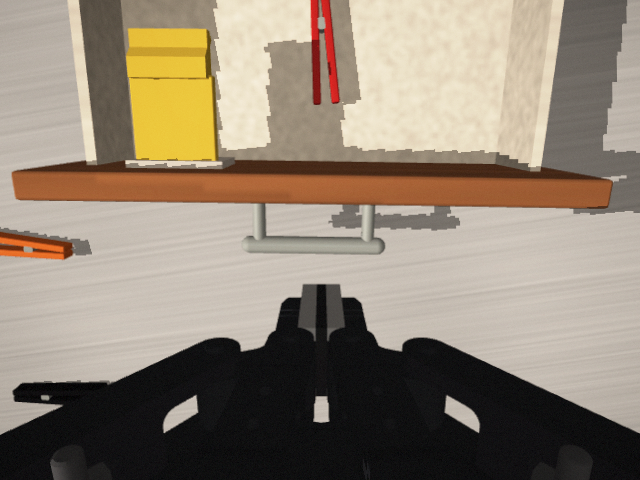

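Wrist view: peg lying flat in the drawer at (325,50), top at z 0.0265, clear of the catch. Now lower in front of the panel, above the handle, and push.

Emit:
drive_tool:
  rot:
    - [0, 0, 0]
    - [0, 0, 0]
    - [0, 0, 0]
    - [0, 0, 0]
    - [0, 0, 0]
    - [0, 0, 0]
    - [0, 0, 0]
    - [0, 0, 0]
    - [0, 0, 0]
    - [0, 0, 0]
    - [0, 0, 0]
    - [0, 0, 0]
    - [0, 0, 0]
    - [0, 0, 0]
    - [0, 0, 0]
    - [0, 0, 0]
    - [0, 0, 0]
    - [0, 0, 0]
  linear:
    - [0, 0, -3]
    - [0, 0, -6]
    - [0, 0, -8]
    - [0, 0, -9.1]
    - [0.5, -0.07, -9.1]
    - [1.0, -0.15, -9.1]
    - [1.3, -0.2, -9.1]
    - [1.6, -0.24, -9.1]
    - [1.9, -0.29, -9.1]
    - [2.3, -0.35, -9.1]
    - [2.8, -0.42, -9.1]
    - [3.4, -0.51, -9.1]
    - [4.1, -0.62, -9.1]
    - [4.9, -0.74, -9.1]
    - [5.7, -0.86, -9.1]
    - [6.5, -0.98, -9.1]
    - [7.2, -1.09, -9.1]
    - [7.6, -1.15, -9.1]
  gripper: [0, 0, 0, 0, 0, 0, 0, 0, 0, 0, 0, 0, 0, 0, 0, 0, 0, 0]

```text
time_s: 13.78
position: [0.5473, -0.0926, 0.0832]
tool_rot: [0.0, 0.997, -0.075, 0.0]
contact_force: [-1.7, -0.9, 0.7]
width: -0.0001
```

Emit:
drive_tool:
  rot:
    - [0, 0, 0]
    - [0, 0, 0]
    - [0, 0, 0]
    - [0, 0, 0]
    - [0, 0, 0]
    - [0, 0, 0]
    - [0, 0, 0]
    - [0, 0, 0]
    - [0, 0, 0]
    - [0, 0, 0]
    - [0, 0, 0]
    - [0, 0, 0]
    - [0, 0, 0]
    - [0, 0, 0]
    - [0, 0, 0]
  linear:
    - [0.4, -0.06, 0]
    - [0.8, -0.12, 0]
    - [1.3, -0.2, 0]
    - [1.8, -0.27, 0]
    - [2.3, -0.35, 0]
    - [2.8, -0.42, 0]
    - [3.3, -0.5, 0]
    - [3.8, -0.57, 0]
    - [4.3, -0.65, 0]
    - [4.8, -0.73, 0]
    - [5.3, -0.8, 0]
    - [5.8, -0.88, 0]
    - [6.3, -0.95, 0]
    - [6.8, -1.03, 0]
    - [7.3, -1.1, 0]
  gripper: [0, 0, 0, 0, 0, 0, 0, 0, 0, 0, 0, 0, 0, 0, 0]

```text
time_s: 15.03
position: [0.6198, -0.1035, 0.0834]
tool_rot: [0.0, 0.997, -0.075, 0.0]
contact_force: [-2.6, -0.5, 0.4]
width: -0.0001
```

Emit:
drive_tool:
  rot:
    - [0, 0, 0]
    - [0, 0, 0]
    - [0, 0, 0]
    - [0, 0, 0]
    - [0, 0, 0]
    - [0, 0, 0]
    - [0, 0, 0]
  linear:
    - [0.3, -0.04, 0]
    - [0.6, -0.09, 0]
    - [0.85, -0.13, 0]
    - [1.05, -0.16, 0]
    - [1.25, -0.19, 0]
    - [1.4, -0.21, 0]
    - [1.5, -0.23, 0]
  gripper: [0, 0, 0, 0, 0, 0, 0]

```text
time_s: 15.62
position: [0.6333, -0.1056, 0.0833]
tool_rot: [-0.0, 0.997, -0.074, -0.002]
contact_force: [-12.3, -0.9, 5.8]
width: 0.0001
```

Emit:
drive_tool:
  rot:
    - [0, 0, 0]
    - [0, 0, 0]
    - [0, 0, 0]
  linear:
    - [0.1, -0.015, 0]
    - [0.2, -0.03, 0]
    - [0.2, -0.03, 0]
  gripper: [0, 0, 0]

```text
time_s: 15.87
position: [0.6332, -0.1056, 0.0833]
tool_rot: [-0.0, 0.997, -0.074, -0.004]
contact_force: [-18.9, 0.7, 8.5]
width: 0.0001
```

Hard stop: the drawer is home. Back off, rise and move clear.

Emit:
drive_tool:
  rot:
    - [0, 0, 0]
    - [0, 0, 0]
    - [0, 0, 0]
    - [0, 0, 0]
    - [0, 0, 0]
    - [0, 0, 0]
    - [0, 0, 0]
    - [0, 0, 0]
    - [0, 0, 0]
    - [0, 0, 0]
    - [0, 0, 0]
    - [0, 0, 0]
    - [0, 0, 0]
    - [0, 0, 0]
    - [0, 0, 0]
    - [0, 0, 0]
  linear:
    - [-0.3, 0.04, 0]
    - [-0.8, 0.12, 0]
    - [-1.4, 0.2, 0]
    - [-1.4, 0.2, 3]
    - [-1.4, 0.2, 6]
    - [-1.4, 0.2, 10]
    - [-3, 0.2, 13]
    - [-6, -1, 15]
    - [-9, -3, 16]
    - [-12, -6, 16]
    - [-14, -9, 16]
    - [-16, -12, 16]
    - [-18, -15, 16]
    - [-20, -18, 16]
    - [-20, -18, 16]
    - [-20, -18, 16]
  gripper: [0, 0, 0, 0, 0, 0, 0, 0, 0, 0, 0, 0, 0, 0, 0, 0]

```text
time_s: 17.2
position: [0.4353, -0.2872, 0.2433]
tool_rot: [0.0, 0.997, -0.076, 0.0]
contact_force: [-0.0, 0.5, 1.1]
width: 0.0002
```

Run:
```python
from h import *
np.set_printoptions(precision=4,suppress=True)
s=ctrl.observe(); print(s['time_s'],s['position'],s['contact_force'])
T,im,d=snap('top','top2'); S,si,sd=snap('scene','scene2')
z=np.load('pics/top0.npz')['im']
o=np.zeros((500,800,3),'uint8'); o[:300,:640]=cv2.resize(im[55:355,60:700],None,fx=1.1,fy=1)[:300,:640]
o[:,:]=0; o[:480,:400]=cv2.resize(im[50:250,355:545],(400,480)); o[:300,400:]=cv2.resize(si[150:360,60:340],(400,300)); save('fin',o)
df=cv2.absdiff(im,z).max(2)>50; n,l,st,c=cv2.connectedComponentsWithStats(df.astype(np.uint8)); print([list(map(int,x)) for x in st[1:] if x[4]>25])
```

```text
17.2 [ 0.4353 -0.2872  0.2433] [-0.0495  0.532   1.0698]Traceback (most recent call last):
  File "<stdin>", line 6, in <module>
ValueError: could not broadcast input array from shape (300,638,3) into shape (300,640,3)
```

Run:
```python
from h import *
np.set_printoptions(precision=4,suppress=True)
im=np.load('pics/top2.npz')['im'];si=np.load('pics/scene2.npz')['im'];z=np.load('pics/top0.npz')['im']
o=np.zeros((500,800,3),'uint8'); o[:480,:400]=cv2.resize(im[50:250,355:545],(400,480)); o[:300,400:]=cv2.resize(si[150:360,60:340],(400,300)); save('fin',o)
df=cv2.absdiff(im,z).max(2)>50; n,l,st,c=cv2.connectedComponentsWithStats(df.astype(np.uint8)); print([list(map(int,x)) for x in st[1:] if x[4]>25])
```

```text
[[370, 190, 16, 12, 80], [397, 193, 30, 17, 303], [368, 203, 59, 21, 746], [426, 204, 82, 25, 828], [459, 218, 20, 14, 212], [482, 222, 39, 17, 428], [592, 240, 48, 41, 785], [600, 269, 40, 60, 751], [555, 288, 14, 19, 128], [280, 297, 9, 35, 190], [580, 314, 20, 19, 48], [635, 338, 5, 10, 32], [427, 347, 44, 39, 457], [376, 348, 52, 36, 789], [616, 356, 22, 26, 111], [523, 360, 20, 31, 149], [548, 368, 26, 11, 71], [329, 382, 44, 20, 360], [391, 388, 11, 9, 36], [526, 397, 10, 15, 72], [629, 396, 11, 5, 26], [359, 398, 8, 17, 52], [483, 405, 33, 53, 485], [296, 406, 50, 74, 412], [270, 408, 47, 47, 509], [521, 414, 17, 31, 251], [537, 421, 73, 59, 1393], [385, 448, 36, 32, 211], [524, 465, 20, 15, 150], [349, 468, 38, 12, 264]]
```

View pics/fin.png

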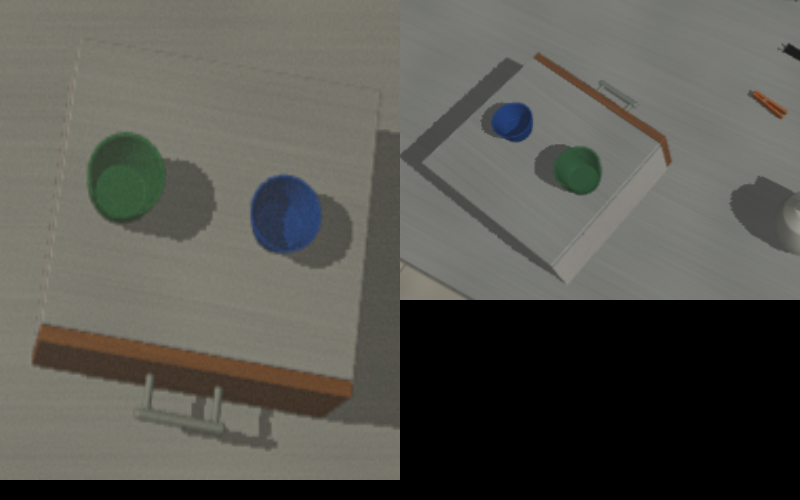

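The drawer front is flush against the unit in both views, and the cups are unmoved. The changes from the first picture are only at the drawer, the peg's old place and the robot. Handing in.

```bash
python3 -c "
from workcell import ctrl
print(ctrl.sign_off())"
```

```text
the job is handed in; nothing more can be done
None
```

The job is done and handed in at about 17 s of the 64 s allowed. I pressed the yellow catch down and pulled the drawer to about 0.15 m while holding it. I then laid the red peg flat on the drawer floor, let go, and pushed the drawer home.

**Drawer:** The push ended on a hard stop, with the force rising to 19 N and no further travel. The final top and scene pictures show the front flush with the unit.

**Catch:** With the drawer shut I could not see it click up, so I take that from the drawer having gone fully home.

**Peg:** It was seen lying in the drawer before closing, with its top at z = 0.0265 m, clear of the catch. That fits the measured floor height (0.0147 m) plus the peg's 12 mm.

**Other things:** A comparison of the first and last top pictures shows changes only at the drawer, the peg's old place and the robot. The cups, salt pig, whisk and look-alike pegs are where they were.

**Disagreements:**
- The first two-view height of the peg differed by a few mm (0.013 m against 0.0075 m). The depth reading of about 0.012 m settled it.
- One measurement script failed because the arm hid the peg from the top camera.
- A picture script failed twice over a size mistake in a crop. Neither failure affected the robot.

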